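# Change the pressure roller of a bottle labeller

### The job

The pressure roller of the bottle labeller is gummed up with label scraps. Flip the red-knobbed cam lever fully open, lift the soiled roller off its seats, lower it out through the open ends of the slots and lay it, without dropping it, in the blue wash tray; then take the clean roller from the drying rack, bring it up through the slots onto both seats and flip the lever fully shut again. Leave the bottles and the jar standing where they are.

Things in the scene. Friction and masses are not known exactly. Their poses are not given: they have to be found in the camera images.
- labeller: Fixed bottle labeller, mm. Origin on the counter below the roller's seats; -x is its open front, y runs along the roller. White base x -90..160, y +-95, 36 high; bed rollers' top z 59; drive housing x 62..158, top z 96; reel hub left rear, top z 115. Aluminium cheeks, faces at y +-65 and +-75: posts x 24..60, heads x -50..60, z 122..192, each with a slot. Open above and in front between cheeks
- seat (a point): Point midway between the two seats, where the seated roller's centre lies: labeller x 0, z 150 mm. A seat is the rear end of the inverted-J slot in each cheek: a notch 16 mm wide, floor at z 145, for the 10 mm journal. In front of it (x -18 to -8) stands a lip with its top at z 152, so the axis must rise to z 157 or more to pass over; slot roof at z 174. Axes as the labeller's
- slot_bend (a point): Midway between the cheeks, at the bend above the slots' vertical legs: labeller x -27, z 162 mm. From the seat the roller's axis goes up 12 mm, then forward (-x) 27 mm over the lip to here, then straight down. Height free for the axis here: z 157 to 165. Axes as the labeller's
- slot_mouth (a point): Midway between the cheeks, at the open lower ends of the slots: labeller x -27, z 122 mm. The legs are 18 mm wide (x -36 to -18), flared to 38 mm at the mouth. The roller is out when its axis is below z 117, best at about z 108; then it leaves forward (-x); clear of the heads when its axis is 90 mm or more in front of the seat. A roller is fitted by the same way backwards. Axes as the labeller's
- cam_lever (a joint): Cam lever on the outer face of the labeller's right (-y) cheek, hinged about the labeller's y axis at x 0, z 186.5 mm. 0 = shut: lever up and forward (-x), 55 deg above level, the steel cam close above the right journal, holding it down. Grows as the lever swings up and back; 1.22 rad = fully open, at its stop, leaning back, 55 deg above level. Stays where left (friction 0.15 N m)
- lever_knob (a point): Centre of the red ball knob (22 mm diameter) at the end of the lever's 9 mm steel rod, 88 mm from the hinge axis, at y -109 mm in the labeller's frame. At joint value q it lies at labeller x = -88 cos(q + 0.96), z = 186.5 + 88 sin(q + 0.96): shut x -50, z 259; upright z 275; open x 50, z 259. Shut fingers can push it over, from the front to open, from behind to shut
- soiled_roller: Soiled pressure roller, dull orange-brown rubber with stuck white label scraps and dark glue bands, 36 mm in diameter, 120 mm long, on a steel axle of 10 mm diameter and 180 mm overall (journals stick out 30 mm at each end). About 0.26 kg. Origin: centre of the roller, on its axis; its y axis runs along the axle. Starts on the labeller's seats
- clean_roller: Clean spare pressure roller, bright orange, same shape, size and frame as the soiled one. Starts on the drying rack with its axis 55 mm above the counter, along the rack's y axis
- wash_tray: Blue plastic wash tray, open on top, fixed; 170 mm (x) by 230 mm (y), 50 mm high, walls and floor 4 mm thick. Origin: centre of its underside, on the counter. The roller fits lying along the tray's y axis
- drying_rack: Drying rack, fixed: white base 90 x 190 mm, 8 mm thick, and two steel end posts at y = +-76 (8 mm thick, 24 mm wide, 62 mm high) with open-topped notches 14 mm wide whose floor, 50 mm above the counter, carries the clean roller's journals. Origin: centre of its underside
- amber_bottle: Bystander: amber medicine bottle, 48 mm diameter, 95 mm high, standing; origin at the centre of its underside
- pill_jar: Bystander: white pill jar with blue cap, 54 mm diameter, 75 mm high, standing; origin at the centre of its underside
- spray_bottle: Bystander: clear spray bottle with blue head, 56 mm diameter, 148 mm high, standing; origin at the centre of its underside
Things that resemble listed ones, but are neither listed nor needed, are in the scene too. Leave any green look-alike of the soiled_roller alone.

How it is judged (in metres and radians):
On the way, in this order (a step that is already met when the one before it is completed fails the run):
1. the cam lever has been flipped fully open (1.05 rad or more) while the soiled roller is still on its seats (value of joint cam_lever above 1.05 rad and z of soiled_roller in the frame of labeller above 0.144 m and x of soiled_roller in the frame of labeller above -0.01 m), for 0.1 s.
2. the soiled roller has been lowered out of the open ends of both slots: its axis below the cheeks' undersides, still level and under the slots (z of soiled_roller in the frame of labeller between 0.07 and 0.119 m and x of soiled_roller in the frame of labeller between -0.07 and 0 m and angle between the y axis of soiled_roller and the y axis of labeller, either way round below 0.2 rad), for 0.02 s.
3. the soiled roller lies in the wash tray, let go (x of soiled_roller in the frame of wash_tray between -0.07 and 0.07 m and y of soiled_roller in the frame of wash_tray between -0.06 and 0.06 m and height (world z) of soiled_roller below 0.032 m and contact force between the fingers and soiled_roller below 0.5 N), for 0.2 s.
4. the clean roller sits with both journals on the labeller's seats, lever still open, let go (value of joint cam_lever above 0.6 rad and x of clean_roller in the frame of labeller between -0.009 and 0.009 m and z of clean_roller in the frame of labeller between 0.146 and 0.154 m and angle between the y axis of clean_roller and the y axis of labeller, either way round below 0.06 rad and contact force between the fingers and clean_roller below 0.5 N), for 0.2 s.
At the end, for the whole second after the job is handed in: Clean roller on both seats (axis within 9 mm of their middle, 146 to 154 mm above the counter, in line within 0.06 rad), lever shut (within 0.12 rad of its stop), soiled roller lying on the floor of the wash tray, all at rest (value of joint cam_lever below 0.12 rad and x of clean_roller in the frame of labeller between -0.009 and 0.009 m and z of clean_roller in the frame of labeller between 0.146 and 0.154 m and angle between the y axis of clean_roller and the y axis of labeller, either way round below 0.06 rad and x of soiled_roller in the frame of wash_tray between -0.07 and 0.07 m and y of soiled_roller in the frame of wash_tray between -0.06 and 0.06 m and height (world z) of soiled_roller below 0.032 m and linear speed of each of clean_roller, soiled_roller below 0.03 m/s); the robot touches nothing.
It fails at once if a roller is dropped (moves faster than 0.8 m/s while not held, a fall of over 3 cm) ((linear speed of soiled_roller above 0.8 m/s and contact force between the fingers and soiled_roller below 0.3 N) or (linear speed of clean_roller above 0.8 m/s and contact force between the fingers and clean_roller below 0.3 N)).
It fails at once if a bottle or the jar is moved by more than 30 mm or tipped over (distance of any of amber_bottle, pill_jar, spray_bottle from where it was at the start of the episode above 0.03 m or angle between any of amber_bottle, pill_jar, spray_bottle's own z axis and vertical above 0.5 rad).
It also fails if it takes over 72 s, if anything falls off the work surface, if the arm or the gripper's body presses on something with over 40 N, if the wrist force passes 120 N, or if a joint passes its speed limit or range.

### The arm

A 7-joint arm with a two-finger parallel gripper is mounted at the origin on the work surface. World frame = base frame: x ahead of the robot, y to its left, z up, the work surface at z = 0. Lengths are in mm, angles in rad, forces in N, time in s.
With the tool pointing down it reaches from about 425 to 825 mm from the base axis. Payload 3.6 kg.
Tool frame: the origin (TCP) lies midway between the tips of the shut fingers; the grasp point (between the pads) lies 19 mm behind it; z points along the fingers, y is the line along which they close (so a half turn about z gives the same grasp; the last joint's range is limited). The gripper opens to 93 mm and grips with 3 to 60 N. Pads are 15 mm wide; open, the fingers measure 128 mm over their backs; the gripper's body (75 mm by 188 mm) begins 65 mm behind the grasp point.
Start: joints at [-1.129, 0.615, -0.013, 1.423, 0.008, 1.103, -0.04], TCP at [293.642, 579.857, 186.54] pointing down, gripper open.
Joint ranges: [-3.12, 3.12], [-0.3, 2.06], [-1.34, 1.32], [0.26, 2.42], [-1.36, 4.5], [0.01, 1.98], [-2.84, 2.84]. Speed limits (rad/s): [2.79, 2.79, 3.14, 3.14, 3.14, 3.14, 3.14].

### API

Orientations are given as a unit quaternion [w, x, y, z].
In Python, from cell import * gives the robot as it stands.
- The arm moves only by the tool carry_out, never from a script. Its argument "moves" is text: rows parted by semicolons, each of 6 numbers parted by spaces: the shift along the tool's x, y, z scaled (see below), then the turn, a rotation vector about the tool's x, y, z scaled (see below). In form: dx dy dz ax ay az; .... A call has 1 to 20 rows; each row shifts and turns the commanded pose from where the row before left it, along the tool's axes as they then stand; what a row does not reach is not made up. The controller multiplies each number of a shift by 0.1 m and each number of a turn by pi rad. A row lasts 1/12 s, in which the tool goes at most 41.7 mm and 7.16 degrees, less where a joint would pass 70% of its speed; a pose out of reach is approached as far as the arm can. A call with a number of a shift or a turn outside -1 to 1 is refused whole. A call with a gripper value outside its range is refused whole. "fingers" is the closure, from 0 (fully open) to 1 (shut), set as the call begins (left out, the last holds). The fingers move at their own pace and stop on an object; "squeeze" is the grip in N (left out, the last holds). Time passes only in rows, so rows that do not move let the fingers close. It gives the time, the measured TCP pose, the force, the opening and the grip force at its end, in the units of the state.
- state(): the state, without advancing time (a new reading comes with each control period).
- get_image(name): name is "scene" or "top" or "wrist"; returns the picture (480x640x3 uint8, blue, green, red); there is no depth.
- calibration(name): a dict with "camera_matrix" (3x3 intrinsics, pixels), "extrinsics" (4x4, takes a point from world to camera coordinates); the wrist camera has in their place "tool_from_camera" (4x4, takes a point from camera to tool coordinates, whose origin is the TCP and whose axes are the flange's). Camera axes: x right, y up, looking along -z (the intrinsics and any distortion apply to the point x, -y, -z); pixel columns grow to the right and rows downward; lengths in mm; the calibration is good to about 2 mm. The wrist camera is an equidistant fisheye: a pixel r from the principal point sees the ray r / f radians off the axis. A picture is of the moment at which its call begins: read the wrist's pose just before it. calibration takes no time and is no camera call.
- close_job(): hands the job in; it is judged then, once.
Trained networks look in the newest picture that a camera, given by its name, has taken for a name from the list of things; names that differ only in an ending like _2 or _b are one class to them, and where a whole thing is asked for, a point or a joint stands for the part that bears it (a point fixed in the world has none). Each returns a list of dicts, best first, with "confidence" (0 to 1); they miss things now and then, are a little off and sometimes report something else, mostly with a low value. They report only what shows in the picture. A call takes as long as a camera call. They do not tell look-alikes from the thing itself.
- find_in(camera, name): "bbox" ([left, top, right, bottom] in pixels, round what is visible of it).
The state is a dict: "t": time; "joint_positions": joint angles; "qd": joint speeds; "tau": joint torques, N m; "tcp_pos": TCP position; "ee_rot": TCP orientation; "contact_force": force on the tool from outside, world axes, zero at the start; "wrist_torque": the same for the moment, N m; "grip_width": opening from 0.0 (shut) to 1.0 (fully open); "grasp_force": force on a finger pad.
Only numpy, scipy, OpenCV 4.12 (cv2) and the standard library are available. Lean on these libraries where they do the work, as an engineer would, in place of code of your own. Each camera call takes 0.05 s, during which the arm holds its last target. There are 200 camera calls.

## Working session

There is one attempt and no reset: what is moved stays moved. The work goes in short steps, Python scripts to look and compute and a tool call to move; the robot and the scene stay as the last step left them, time stands still between calls to the robot, and variables do not carry over. Pictures are saved under pics/ and viewed, at most 13 in all, crops included, and the job is handed in when it is done.

Besides the shell and the picture viewer there is one more tool, called as name(argument=value, ...) on one line, values as JSON. carry_out: Moves the arm, as the interface text tells. Its arguments: {"type":"object","properties":{"moves":{"type":"string"},"fingers":{"type":"number"},"squeeze":{"type":"number"}},"required":["moves"]}

```bash
ls; mkdir -p pics; python3 - <<'E'
from cell import *
import cv2,numpy as np
for c in("scene","top"):
    im=get_image(c); cv2.imwrite(f"pics/{c}0.png",im)
    k=calibration(c); print(c,k["camera_matrix"],k["extrinsics"],{a:b for a,b in k.items() if a not in("camera_matrix","extrinsics")})
    for n in("labeller","soiled_roller","clean_roller","wash_tray","drying_rack","lever_knob","amber_bottle","pill_jar","spray_bottle"):
        print(n,[([round(float(v)) for v in d["bbox"]],round(d["confidence"],2)) for d in find_in(c,n)[:3]])
s=state();print(s)
print(calibration("wrist"))
E
```

```text
pics
scene [[532.33771207   0.         320.08170823]
 [  0.         532.33771207 246.57829128]
 [  0.           0.           1.        ]] [[-8.39875613e-01  5.42770549e-01  3.01410709e-03  4.34798398e+02]
 [-4.59610018e-01 -7.14126237e-01  5.27998436e-01  1.66222277e+02]
 [ 2.88734454e-01  4.42067697e-01  8.49239993e-01 -1.56835556e+03]
 [ 0.00000000e+00  0.00000000e+00  0.00000000e+00  1.00000000e+00]] {}
labeller []
soiled_roller [([288, 228, 315, 287], 0.64), ([386, 237, 415, 290], 0.61)]
clean_roller [([387, 325, 452, 377], 0.88)]
wash_tray [([228, 141, 321, 224], 0.96)]
drying_rack [([377, 322, 458, 398], 0.65)]
lever_knob []
amber_bottle [([321, 382, 343, 411], 0.91)]
pill_jar [([189, 212, 212, 242], 0.94)]
spray_bottle [([336, 410, 365, 453], 0.8)]
top [[455.00729373   0.         311.98023152]
 [  0.         455.00729373 239.68347615]
 [  0.           0.           1.        ]] [[-2.42663333e-02 -9.99661669e-01 -9.36445672e-03  5.46677716e+01]
 [ 9.92611710e-01 -2.52070140e-02  1.18686985e-01 -5.29447623e+02]
 [-1.18882879e-01 -6.41517146e-03  9.92887560e-01 -1.31071755e+03]
 [
[... 1123 characters left out ...]
': array([-0.28029282,  0.2459226 ,  0.00730197]), 'wrist_torque': array([0.04223175, 0.03594814, 0.01201617]), 'grasp_force': 0.0, 'grip_width': 0.9992963453998359}
{'camera_matrix': array([[371.64829954,   0.        , 325.74273291],
       [  0.        , 371.64829954, 239.02107289],
       [  0.        ,   0.        ,   1.        ]]), 'tool_from_camera': array([[ 1.50672153e-04,  9.57453075e-01,  2.88588957e-01,
         8.06381375e+01],
       [ 9.99999895e-01, -2.69173789e-04,  3.70939817e-04,
        -3.92444861e-01],
       [ 4.32838052e-04,  2.88588871e-01, -9.57453015e-01,
        -1.98881885e+02],
       [ 0.00000000e+00,  0.00000000e+00,  0.00000000e+00,
         1.00000000e+00]])}
```

```bash
python3 - <<'E'
import cv2
t=cv2.imread("pics/top0.png")[140:340,160:500]; cv2.imwrite("pics/topc.png",cv2.resize(t,None,fx=2.35,fy=2.35,interpolation=cv2.INTER_CUBIC))
t=cv2.imread("pics/scene0.png")[130:430,170:490]; cv2.imwrite("pics/scenec.png",cv2.resize(t,None,fx=2,fy=2,interpolation=cv2.INTER_CUBIC))
E
```

```text
(no output)
```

View pics/topc.png

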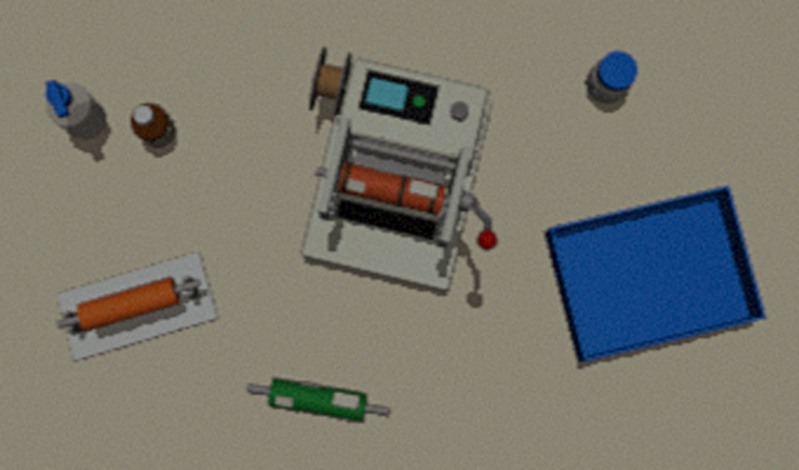

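View pics/scenec.png

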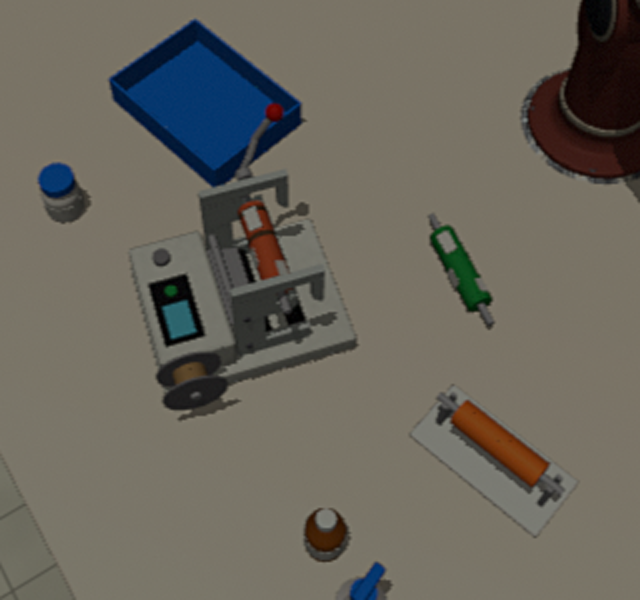

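The top crop shows the soiled roller on its seats at about (391,188), the red knob at (487,240), the clean orange roller in the rack at (127,303), the tray around (655,275) and a green look-alike lying loose at (318,398). The two candidates for soiled_roller in the full top picture are (321,220) and (294,311). The first is orange-brown with scraps and sits in the labeller, so it is the one; the second is the green one and stays put. The crop above already shows both clearly.

```bash
cat > h.py <<'E'
import numpy as np, cv2
from scipy.optimize import least_squares
from scipy.spatial.transform import Rotation as R
from cell import *
F=np.diag([1,-1,-1.])
def proj(c,P):
    k=calibration(c); P=np.atleast_2d(P)@k["extrinsics"][:3,:3].T+k["extrinsics"][:3,3]
    p=(P@F)@k["camera_matrix"].T; return p[:,:2]/p[:,2:]
def onz(c,uv,z):
    k=calibration(c); E=k["extrinsics"]; o=-E[:3,:3].T@E[:3,3]
    d=E[:3,:3].T@F@np.linalg.inv(k["camera_matrix"])@[*uv,1]; return (o+d*(z-o[2])/d[2])
def W(p,L): # p=(x,y,yaw): local->world
    c,s=np.cos(p[2]),np.sin(p[2]); L=np.atleast_2d(L)
    return np.c_[p[0]+c*L[:,0]-s*L[:,1],p[1]+s*L[:,0]+c*L[:,1],L[:,2]]
def q(s): w=s["ee_rot"]; return R.from_quat([w[1],w[2],w[3],w[0]])
def wproj(P,s):
    """world points -> wrist fisheye pixels"""
    k=calibration("wrist"); T=k["tool_from_camera"]; K=k["camera_matrix"]
    t=q(s).inv().apply(np.atleast_2d(P)-s["tcp_pos"]); c=((t-T[:3,3])@T[:3,:3])@F
    th=np.arctan2(np.hypot(c[:,0],c[:,1]),c[:,2]); n=c[:,:2]/np.hypot(c[:,0],c[:,1])[:,None]
    return n*th[:,None]*K[0,0]+K[:2,2]
def plan(x,y,z,ydeg=None):
    """print turn about tool z (deg; tool y to azimuth ydeg mod 180) then shift in tool axes after it, /100 mm"""
    s=state(); r=q(s); ty=r.apply([0,1,0]); a=np.degrees(np.arctan2(ty[1],ty[0])); d=0
    if ydeg is not None: d=(ydeg-a+90)%180-90
    v=(R.from_euler('z',d,degrees=True)*r).inv().apply(np.array([x,y,z])-s["tcp_pos"])/100
    print("t",round(s["t"],2),"tcp",s["tcp_pos"].round(1),"az",a.round(2),"turn",round(-d/180,4),"shift",v.round(4),"tilt",np.degrees(np.arccos(-r.apply([0,0,1])[2])).round(2))
E
python3 - <<'E'
from h import *
def mask(c,lo,hi,box):
    im=cv2.imread(f"pics/{c}0.png"); h=cv2.cvtColor(cv2.GaussianBlur(im,(3,3),0),cv2.COLOR_BGR2HSV)
    m=cv2.inRange(h,lo,hi); o=np.zeros_like(m); l,t,r,b=box; o[t:b,l:r]=m[t:b,l:r]
    cs,_=cv2.findContours(o,cv2.RETR_EXTERNAL,cv2.CHAIN_APPROX_NONE); k=max(cs,key=cv2.contourArea)
    return cv2.minAreaRect(k)
kt=mask("top",(0,150,60),(6,255,255),(355,230,380,255))[0]; ks=mask("scene",(0,150,60),(6,255,255),(295,175,320,200))[0]
print("knob",kt,ks,onz("top",kt,259),onz("scene",ks,259))
cr=mask("top",(3,140,60),(18,255,255),(180,240,250,300)); cs=mask("scene",(3,140,60),(18,255,255),(380,320,460,400))
print("clean",cr,cs,onz("top",cr[0],60),onz("scene",cs[0],60))
tr=mask("top",(100,120,20),(130,255,255),(385,210,490,300)); 
b=cv2.boxPoints(tr);C=np.array([onz("top",u,50) for u in b]);print("tray",tr,C.round(),C.mean(0),np.linalg.norm(np.diff(C,axis=0),axis=1))
f=lambda a,s:(np.array(a)/s[0]+s[1]); T=(2.35,np.array([160,140])); S=(2,np.array([170,130]))
ob=[("top",kt,(-50,-109,259),2),("scene",ks,(-50,-109,259),2),
("top",f((303,255),T),(-90,95,36),1),("top",f((447,291),T),(-90,-95,36),1),("top",f((391,188),T),(0,0,153),1),
("scene",f((355,340),S),(-90,95,36),1),("scene",f((305,220),S),(-90,-95,36),.5)]
g=lambda p:np.concatenate([w*(proj(c,W(p,L))[0]-u) for c,u,L,w in ob])
r=least_squares(g,[700,30,-.2],x_scale=[100,100,1]); print("lab",r.x,np.degrees(r.x[2]),g(r.x).round(1))
# clean axis ends
for c,m in(("top",cr),("scene",cs)):
    b=cv2.boxPoints(m); e=[np.linalg.norm(b[0]-b[1]),np.linalg.norm(b[1]-b[2])]
    m1,m2=((b[0]+b[3])/2,(b[1]+b[2])/2) if e[0]>e[1] else ((b[0]+b[1])/2,(b[2]+b[3])/2)
    A,B=onz(c,m1,58),onz(c,m2,58);d=A-B;print(c,"axis",A,B,np.linalg.norm(d),np.degrees(np.arctan2(d[1],d[0])))
for n in("amber_bottle","pill_jar","spray_bottle"):
    l,t,rr,b=find_in("top",n)[0]["bbox"];print(n,onz("top",((l+rr)/2,(t+b)/2),60).round())
E
```

```text
knob (367.0000305175781, 241.50003051757812) (306.5, 185.5) [495.55393092 -94.26262571 259.        ] [495.20838904 -94.86474768 259.        ]
clean ((213.6777801513672, 269.22509765625), (11.328023910522461, 42.719791412353516), 73.49564361572266) ((419.06097412109375, 351.048828125), (53.255252838134766, 14.367987632751465), 38.65980911254883) [449.01882115 325.60855269  60.        ] [453.84835967 326.36549609  60.        ]
tray ((438.552490234375, 256.2229309082031), (58.405029296875, 81.70978546142578), 76.75948333740234) [[ 530. -192.   50.]
 [ 579. -426.   50.]
 [ 413. -453.   50.]
 [ 365. -222.   50.]] [ 471.71258436 -323.22067305   50.        ] [239.12099248 168.43406412 235.5184193 ]
lab [ 5.71144485e+02 -1.16265848e+00 -2.55715702e-01] -14.651430459140936 [-0.2  0.3  0.4  0.5 -1.3 -0.8  0.6 -1.3  0.6 -1.   0.3 -2.1  0.7 -1.2]
top axis [433.1723154 384.968455   58.       ] [465.14156762 267.00884368  58.        ] 122.21498676630928 105.16395876328649
scene axis [468.72790987 266.4783178   58.        ] [438.00738641 383.39722654  58.        ] 120.88747570840094 -75.27825960468368
amber_bottle [676. 294.  60.]
pill_jar [ 723. -281.   60.]
spray_bottle [691. 392.  60.]
```

```bash
python3 - <<'E'
from h import *
L=(571.1,-1.2,np.radians(-14.65))
t=W(L,(-105,-109,249))[0]; print(t); plan(*t,-14.65)
E
```

```text
[441.94607435 -80.10033896 249.        ]
t 1.15 tcp [293.6 579.9 186.5] az 63.14 turn 0.4322 shift [-6.01    3.1039 -0.6251] tilt 0.0
```

carry_out(moves="0 0 -0.052 0 0 0.036;0 0 -0.052 0 0 0.036;0 0 -0.052 0 0 0.036;0 0 -0.052 0 0 0.036;0 0 -0.052 0 0 0.036;0 0 -0.052 0 0 0.036;0 0 -0.052 0 0 0.036;0 0 -0.052 0 0 0.036;0 0 -0.052 0 0 0.036;0 0 -0.052 0 0 0.036;0 0 -0.052 0 0 0.036;0 0 -0.052 0 0 0.036", fingers=1)

```text
t: 2.15
tcp_pos: [293.4, 579.9, 249.2]
ee_rot: [-0.0, 0.793, 0.609, -0.0]
contact_force: [0.6, 0.6, 0.2]
grip_width: 0.193
grasp_force: 0.0
```

carry_out(moves="-0.334 0.172 0 0 0 0;-0.334 0.172 0 0 0 0;-0.334 0.172 0 0 0 0;-0.334 0.172 0 0 0 0;-0.334 0.172 0 0 0 0;-0.334 0.172 0 0 0 0;-0.334 0.172 0 0 0 0;-0.334 0.172 0 0 0 0;-0.334 0.172 0 0 0 0;-0.334 0.172 0 0 0 0;-0.334 0.172 0 0 0 0;-0.334 0.172 0 0 0 0;-0.334 0.172 0 0 0 0;-0.334 0.172 0 0 0 0;-0.334 0.172 0 0 0 0;-0.334 0.172 0 0 0 0;-0.334 0.172 0 0 0 0;-0.334 0.172 0 0 0 0;0 0 0 0 0 0;0 0 0 0 0 0")

```text
t: 3.82
tcp_pos: [441.5, -82.5, 249.2]
ee_rot: [0.0, 0.793, 0.609, -0.0]
contact_force: [0.3, 1.0, 0.4]
grip_width: 0.004
grasp_force: 0.0
```

```bash
python3 - <<'E'
from h import *
L=(571.1,-1.2,np.radians(-14.65))
s=state(); cv2.imwrite("pics/w1.png",get_image("wrist"))
print(s["grip_width"],wproj(W(L,[(-50,-109,259),(-90,95,36),(-90,-95,36),(0,60,150),(0,-60,150),(-50,65,192),(-50,-65,192)]),s).round())
t=W(L,(-105,-109,249))[0]; plan(*t,-14.65)
t=W(L,(22,-109,249))[0]; plan(*t,-14.65)
E
```

```text
0.003554015628237675 [[424. 274.]
 [338.  19.]
 [339. 187.]
 [452.  27.]
 [452. 168.]
 [404.  -1.]
 [404. 179.]]
t 3.87 tcp [441.4 -80.3 248.9] az -14.72 turn -0.0004 shift [ 0.003   0.0049 -0.0005] tilt 0.03
t 3.87 tcp [441.4 -80.3 248.9] az -14.72 turn -0.0004 shift [ 3.0000e-03  1.2749e+00 -9.0000e-04] tilt 0.03
```

View pics/w1.png

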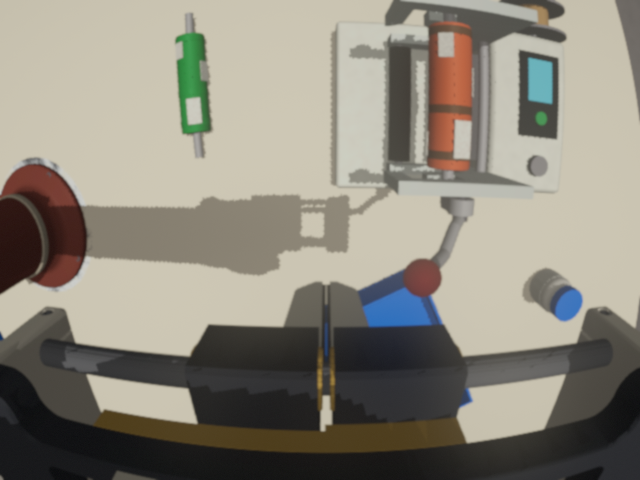

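The wrist view shows the knob at (422,278), the soiled roller from (450,22) to (450,168), and the base front corners at (338,23) and (338,186). All are within 4 px of the fitted pose's predictions, so I push the lever.

carry_out(moves="0 0.1 0 0 0 0;0 0.1 0 0 0 0;0 0.1 0 0 0 0;0 0.1 0 0 0 0;0 0.1 0 0 0 0;0 0.1 0 0 0 0;0 0.1 0 0 0 0;0 0.1 0 0 0 0;0 0.1 0 0 0 0;0 0.1 0 0 0 0;0 0.1 0 0 0 0;0 0.05 0 0 0 0;0 0 0 0 0 0;0 0 0 0 0 0")

```text
t: 5.03
tcp_pos: [552.7, -109.1, 248.6]
ee_rot: [-0.0, 0.791, 0.611, -0.0]
contact_force: [0.2, 0.9, -0.1]
grip_width: 0.004
grasp_force: 0.0
```

```bash
python3 - <<'E'
from h import *
L=(571.1,-1.2,np.radians(-14.65))
s=state(); im=get_image("wrist"); cv2.imwrite("pics/w2.png",im)
print(s["contact_force"])
h=cv2.cvtColor(im,cv2.COLOR_BGR2HSV); m=cv2.inRange(h,(0,120,60),(6,255,255))|cv2.inRange(h,(175,120,60),(180,255,255)); m[:,:330]=0
n,_,st,ce=cv2.connectedComponentsWithStats(m); print([(st[i].tolist(),ce[i].round()) for i in range(1,n) if st[i][4]>80])
for a in(.9,1.0,1.05,1.1,1.15,1.22): print(a,wproj(W(L,(-88*np.cos(a+.96),-109,186.5+88*np.sin(a+.96))),s).round())
plan(*W(L,(18,-109,249))[0],-14.65)
E
```

```text
[ 0.16404924  0.87534549 -0.10125031]
[]
0.9 [[356. 288.]]
1.0 [[371. 286.]]
1.05 [[378. 284.]]
1.1 [[385. 283.]]
1.15 [[391. 281.]]
1.22 [[399. 279.]]
t 5.08 tcp [ 552.4 -109.1  248.8] az -14.63 turn 0.0001 shift [ 0.001   0.0877 -0.0023] tilt 0.05
```

View pics/w2.png

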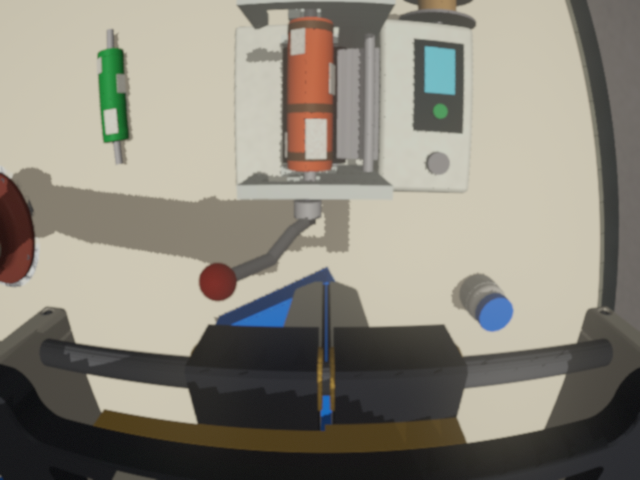

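```bash
python3 - <<'E'
from h import *
L=(571.1,-1.2,np.radians(-14.65))
s=state()
print("tcp pix",wproj(s["tcp_pos"],s), "19 above",wproj(s["tcp_pos"]+[0,0,19],s))
# labeller frame of tcp
c=np.cos(L[2]);n=np.sin(L[2]);d=s["tcp_pos"][:2]-np.array(L[:2]);print("tcp lab",c*d[0]+n*d[1],-n*d[0]+c*d[1],s["tcp_pos"][2])
# where would knob be: shut q values, rel. heights
for y in(-109,-105,-100): 
  for z in (249,259,269): print(y,z,wproj(W(L,(-50,y,z)),s).round())
E
```

```text
tcp pix [[325.99311475 272.5214794 ]] 19 above [[325.97259179 285.9435376 ]]
tcp lab 9.231696165240095 -109.09571757306414 248.7816659675188
-109 249 [[226. 272.]]
-109 259 [[221. 278.]]
-109 269 [[217. 285.]]
-105 249 [[225. 265.]]
-105 259 [[221. 272.]]
-105 269 [[216. 278.]]
-100 249 [[224. 257.]]
-100 259 [[220. 263.]]
-100 269 [[215. 270.]]
```

```bash
python3 - <<'E'
import cv2,numpy as np
f=lambda n:cv2.convertScaleAbs(cv2.resize(cv2.imread(n)[240:440,190:470],None,fx=2.8,fy=1.45 and 2.8)[:,:],alpha=1.8)
a=np.hstack([cv2.resize(f("pics/w1.png"),(400,286)),cv2.resize(f("pics/w2.png"),(400,286))]);
k=cv2.resize(cv2.convertScaleAbs(cv2.imread("pics/w2.png")[240:345,240:440],alpha=1.8),(590,310),interpolation=cv2.INTER_CUBIC)
o=np.zeros((596,800,3),np.uint8);o[:286]=a;o[286:,:590]=k;cv2.imwrite("pics/cmp.png",o)
E
```

```text
(no output)
```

View pics/cmp.png

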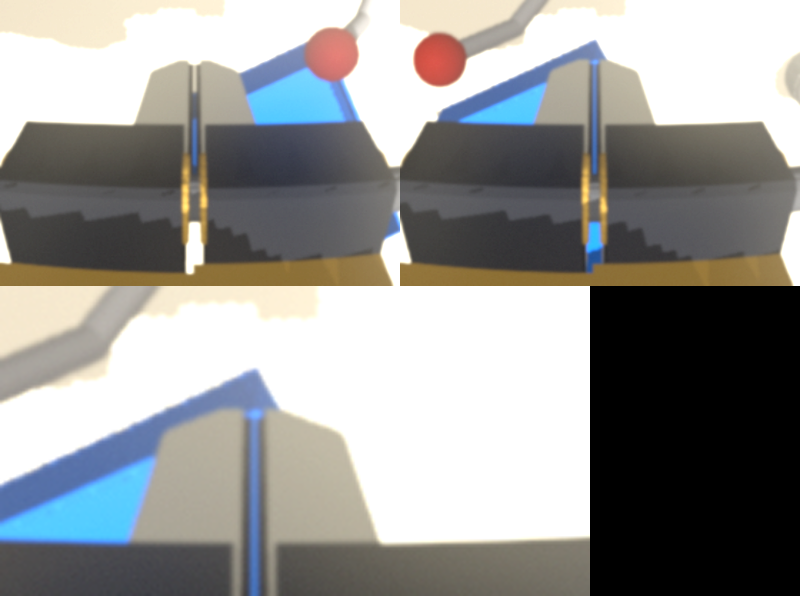

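The knob is still at shut: the fingers missed it. The finger tips also appear at row 285, where I expected about 265. I'll check the tip position with the fixed cameras.

```bash
python3 - <<'E'
from h import *
s=state(); T=s["tcp_pos"]; o=[]
for c in("scene","top"):
    im=get_image(c); 
    k=5;p=proj(c,T)[0]; x,y=p.round().astype(int); x0,y0=x-40,y-60; cr=cv2.resize(im[y0:y0+110,x0:x0+80],None,fx=k,fy=k,interpolation=cv2.INTER_CUBIC)
    cr=cv2.convertScaleAbs(cr,alpha=1.6)
    for d,col in((0,(0,0,255)),(19,(0,255,0)),(35,(255,0,255)),(84,(255,255,0))):
        u=(proj(c,T+[0,0,d])[0]-[x0,y0]+.5)*k; cv2.drawMarker(cr,tuple(int(v) for v in u),col,cv2.MARKER_CROSS,14,1)
    o.append(cr)
cv2.imwrite("pics/tip.png",np.hstack(o)[:600])
E
```

```text
(no output)
```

View pics/tip.png

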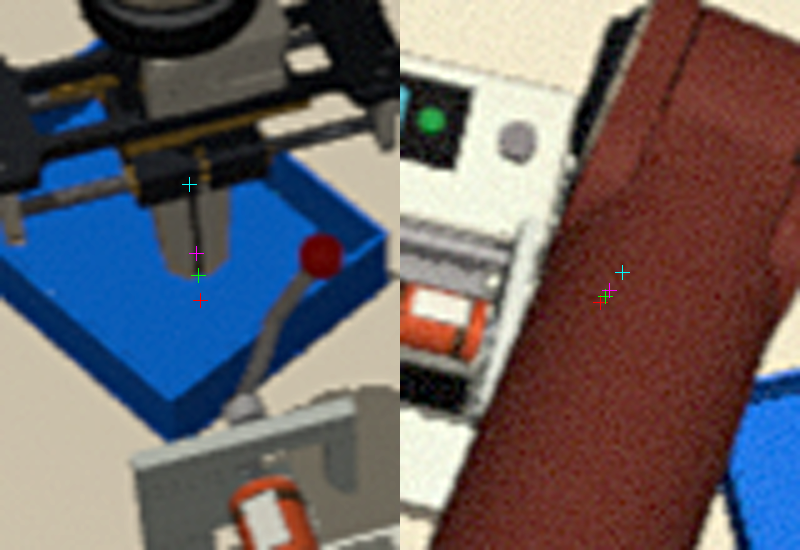

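The scene crop shows the real finger tip about 19 mm above the reported TCP, with the line between the fingers on axis, so the fingers passed over the knob. From here I take the tip as TCP z + 19 mm. I'll go back and push lower.

carry_out(moves="0 0 -0.2 0 0 0;0 0 -0.2 0 0 0;0 -0.285 0 0 0 0;0 -0.285 0 0 0 0;0 -0.285 0 0 0 0;0 -0.285 0 0 0 0;0 0 0.2 0 0 0;0 0 0.2 0 0 0;0 0 0.2 0 0 0;0 0 0 0 0 0")

```text
t: 6.02
tcp_pos: [439.4, -79.1, 226.4]
ee_rot: [-0.003, 0.791, 0.612, -0.002]
contact_force: [-0.7, 0.4, 0.0]
grip_width: 0.006
grasp_force: 0.0
```

carry_out(moves="0 0.1 0 0 0 0;0 0.1 0 0 0 0;0 0.1 0 0 0 0;0 0.1 0 0 0 0;0 0.1 0 0 0 0;0 0.1 0 0 0 0;0 0.1 0 0 0 0;0 0.1 0 0 0 0;0 0.1 0 0 0 0;0 0.1 0 0 0 0;0 0.1 0 0 0 0;0 0.08 0 0 0 0;0 0 0 0 0 0")

```text
t: 7.1
tcp_pos: [558.8, -110.9, 229.2]
ee_rot: [0.001, 0.791, 0.611, 0.0]
contact_force: [-0.2, -0.4, 0.3]
grip_width: 0.008
grasp_force: 0.0
```

```bash
cat >> h.py <<'E'
L=(571.1,-1.2,np.radians(-14.65))
def loc(p,P): c,s=np.cos(p[2]),np.sin(p[2]); d=np.array(P)[:2]-p[:2]; return np.array([c*d[0]+s*d[1],-s*d[0]+c*d[1],P[2]]).round(1)
def knobq(cam="scene"):
    im=get_image(cam); h=cv2.cvtColor(cv2.GaussianBlur(im,(3,3),0),cv2.COLOR_BGR2HSV)
    m=cv2.inRange(h,(0,170,60),(5,255,255))|cv2.inRange(h,(175,170,60),(180,255,255))
    qs=np.arange(-.05,1.3,.01); pr=(proj(cam,W(L,np.c_[-88*np.cos(qs+.96),qs*0-109,186.5+88*np.sin(qs+.96)])))
    n,_,st,ce=cv2.connectedComponentsWithStats(m); r=[]
    for i in range(1,n):
        d=np.linalg.norm(pr-ce[i],axis=1); j=d.argmin()
        if st[i][4]>15 and d[j]<8: r.append((round(qs[j],2),d[j].round(1),st[i].tolist()))
    print("knob q",r); return im
E
python3 - <<'E'
from h import *
s=state(); print(loc(L,s["tcp_pos"]),s["contact_force"].round(1)); cv2.imwrite("pics/s3.png",knobq())
E
```

```text
[  15.8 -109.2  229.2] [-0.2 -0.4  0.3]
knob q [(np.float64(1.09), np.float64(0.3), [266, 191, 7, 6, 32])]
```

carry_out(moves="0 0.04 0 0 0 0;0 0.04 0 0 0 0;0 0 0 0 0 0")

```text
t: 7.4
tcp_pos: [564.5, -111.9, 228.5]
ee_rot: [-0.0, 0.791, 0.611, -0.0]
contact_force: [-0.9, 0.1, 0.1]
grip_width: 0.003
grasp_force: 0.2
```

```bash
python3 - <<'E'
from h import *
s=state(); print(loc(L,s["tcp_pos"]),s["contact_force"].round(1)); knobq()
E
```

```text
[  21.6 -108.8  228.5] [-0.9  0.1  0.1]
knob q [(np.float64(1.14), np.float64(0.1), [265, 192, 6, 7, 32])]
```

carry_out(moves="0 0.05 0 0 0 0;0 0 0 0 0 0;0 -0.2 0 0 0 0;0 0 -0.3 0 0 0;0 0 -0.3 0 0 0;0.3 0 0 0 0 0;0.3 0 0 0 0 0;0.3 0 0 0 0 0;0.19 -0.05 0 0 0 0;0 0 0 0 0 0;0 0 0 0 0 0", fingers=0.46)

```text
t: 8.37
tcp_pos: [573.2, -0.4, 288.9]
ee_rot: [0.0, 0.79, 0.613, 0.0]
contact_force: [-0.3, 0.6, 0.3]
grip_width: 0.537
grasp_force: 0.0
```

```bash
cat >> h.py <<'E'
def wroller(P0,yaw,z,out):
    """refine roller centre: fit world (x,y,yaw) at axis height z so that its outline box projects to the orange mask's extent in wrist picture"""
    s=state(); im=get_image("wrist"); cv2.imwrite(out,im); h=cv2.cvtColor(cv2.GaussianBlur(im,(3,3),0),cv2.COLOR_BGR2HSV)
    m=cv2.inRange(h,(2,130,60),(20,255,255)); m=cv2.morphologyEx(m,cv2.MORPH_CLOSE,np.ones((15,15)))
    p0=wproj([*P0,z],s)[0]; n,lb,st,ce=cv2.connectedComponentsWithStats(m)
    i=1+np.argmin([np.linalg.norm(ce[j]-p0)-st[j][4]*.02 for j in range(1,n)]); print("mask",st[i],ce[i].round(),"pred",p0.round())
    return s,(lb==i),ce[i]
E
python3 - <<'E'
from h import *
s=state(); print(loc(L,s["tcp_pos"]),s["grip_width"]); knobq()
s,m,c=wroller(L[:2],0,150,"pics/w3.png")
P=lambda q,z=150:wproj(W(L,q+[0,0,0]),s).round(1).tolist()
print(P(np.array([[0,0,150],[0,60,150],[0,-60,150],[0,60,160],[0,-60,160],[-18,0,150],[18,0,150]])))
print("rows at cols mid: ",[(r,np.where(m[r])[0][[0,-1]]) for r in range(20,240,20) if m[r].any()])
E
```

```text
[  1.8   1.3 288.9] 0.5370808000359071
knob q []
mask [ 302  153   37  128 3068] [320. 212.] pred [324. 216.]
[[323.6, 215.8], [323.6, 151.3], [323.7, 275.4], [323.5, 152.0], [323.6, 279.3], [304.4, 215.8], [342.9, 215.8]]
rows at cols mid:  [(160, array([318, 337])), (180, array([318, 338])), (200, array([302, 335])), (220, array([302, 334]))]
```

View pics/w3.png

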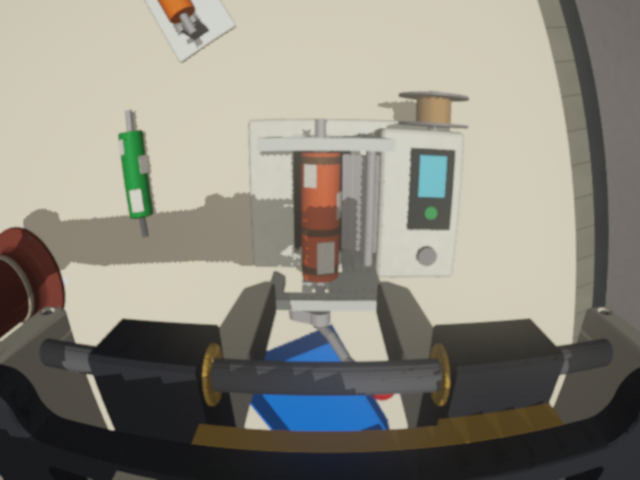

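The wrist view shows the soiled roller at cols 302–341, rows 151–281 (about 2 mm forward of the prediction), the fingers straddling it symmetrically, and the lever leaning back with its knob at (385,397). I lower and grip.

carry_out(moves="-0.01 -0.04 0 0 0 0;0 0 0.25 0 0 0;0 0 0.25 0 0 0;0 0 0.25 0 0 0;0 0 0.25 0 0 0;0 0 0.25 0 0 0;0 0 0.25 0 0 0;0 0 0.1 0 0 0;0 0 0.1 0 0 0;0 0 0 0 0 0;0 0 0 0 0 0")

```text
t: 9.38
tcp_pos: [569.0, -2.2, 119.7]
ee_rot: [0.0, 0.792, 0.611, 0.0]
contact_force: [0.2, -0.7, -0.1]
grip_width: 0.54
grasp_force: 0.0
```

carry_out(moves="0 0 0 0 0 0;0 0 0 0 0 0;0 0 0 0 0 0;0 0 0 0 0 0;0 0 0 0 0 0;0 0 0 0 0 0", fingers=1, squeeze=25)

```text
t: 9.88
tcp_pos: [568.5, -1.5, 119.9]
ee_rot: [0.0, 0.791, 0.611, 0.0]
contact_force: [-2.6, 0.2, 5.2]
grip_width: 0.373
grasp_force: 25.2
```

```bash
python3 - <<'E'
from h import *
s=state(); print(loc(L,s["tcp_pos"]),s["grip_width"]*93,s["grasp_force"],s["contact_force"].round(1)); 
E
```

```text
[ -2.4  -0.9 119.9] 34.71700262034444 25.164934694767 [-2.6  0.2  5.2]
```

carry_out(moves="0 0 -0.04 0 0 0;0 0 -0.04 0 0 0;0 0 -0.04 0 0 0;0 0 0 0 0 0;0 -0.05 0 0 0 0;0 -0.05 0 0 0 0;0 -0.05 0 0 0 0;0 -0.05 0 0 0 0;0 -0.05 0 0 0 0;0 0 0 0 0 0;0 0 0 0 0 0")

```text
t: 10.8
tcp_pos: [544.0, 5.0, 131.0]
ee_rot: [-0.0, 0.791, 0.611, 0.0]
contact_force: [0.0, 0.4, -2.0]
grip_width: 0.371
grasp_force: 24.7
```

```bash
python3 - <<'E'
from h import *
s=state(); print(loc(L,s["tcp_pos"]),s["grip_width"]*93,s["grasp_force"],s["contact_force"].round(1),s["wrist_torque"].round(2)); plan(*W(L,(-27,-1,131.9))[0],-14.65)
E
```

```text
[-27.8  -0.9 131. ] 34.458152747349686 24.682533144950867 [ 0.   0.4 -2. ] [-0.06  0.12 -0.01]
t 10.8 tcp [544.   5. 131.] az -14.61 turn 0.0002 shift [-0.0014  0.0081 -0.0087] tilt 0.01
```

carry_out(moves="0 0 0.06 0 0 0;0 0 0.06 0 0 0;0 0 0.06 0 0 0;0 0 0.06 0 0 0;0 0 0.06 0 0 0;0 0 0.06 0 0 0;0 0 0.06 0 0 0;0 0 0.06 0 0 0;0 0 0.06 0 0 0;0 0 0 0 0 0;0 0 0 0 0 0")

```text
t: 11.72
tcp_pos: [544.0, 4.8, 76.6]
ee_rot: [-0.0, 0.791, 0.611, -0.0]
contact_force: [-0.2, 0.0, -3.0]
grip_width: 0.371
grasp_force: 24.7
```

```bash
python3 - <<'E'
from h import *
s=state(); print(loc(L,s["tcp_pos"]),s["grip_width"]*93,s["grasp_force"],s["contact_force"].round(1),s["wrist_torque"].round(2))
cv2.imwrite("pics/s4.png",get_image("scene"))
T=(471.7,-323.2,np.radians(12)); print("tray tgt"); plan(*W(T,(0,0,0))[0],12)
E
```

```text
[-27.7  -1.1  76.6] 34.49149847117059 24.683420956134796 [-0.2  0.  -3. ] [-0.06  0.12 -0.02]
tray tgt
t 11.77 tcp [544.4   4.7  76.9] az -14.62 turn -0.1479 shift [-3.0565 -1.3927  0.7696] tilt 0.01
```

carry_out(moves="0 -0.15 0 0 0 0;0 -0.15 0 0 0 0;0 -0.2 0 0 0 0;0 -0.2 0 0 0 0;0 -0.15 0 0 0 0;0 0 -0.2 0 0 0;0 0 -0.2 0 0 0;0 0 -0.2 0 0 -0.037;0 0 -0.1 0 0 -0.037;0 0 0 0 0 -0.037;0 0 0 0 0 -0.037;0 0 0 0 0 0")

```text
t: 12.77
tcp_pos: [462.4, 26.1, 147.9]
ee_rot: [0.001, 0.629, 0.778, 0.001]
contact_force: [-1.2, 0.1, -3.6]
grip_width: 0.372
grasp_force: 24.7
```

```bash
python3 - <<'E'
from h import *
s=state(); print(s["grasp_force"],s["contact_force"])
T=(471.7,-323.2,np.radians(12)); print("tray tgt"); plan(*W(T,(0,0,0))[0],12)
E
```

```text
24.67889428138733 [-1.1552125   0.10808265 -3.56364465]
tray tgt
t 12.77 tcp [462.4  26.1 147.9] az 12.12 turn 0.0006 shift [-3.4362 -0.6383  1.4769] tilt 0.12
```

carry_out(moves="-0.286 -0.053 0 0 0 0;-0.286 -0.053 0 0 0 0;-0.286 -0.053 0 0 0 0;-0.286 -0.053 0 0 0 0;-0.286 -0.053 0 0 0 0;-0.286 -0.053 0 0 0 0;-0.286 -0.053 0 0 0 0;-0.286 -0.053 0 0 0 0;-0.286 -0.053 0 0 0 0;-0.286 -0.053 0 0 0 0;-0.286 -0.053 0 0 0 0;-0.286 -0.053 0 0 0 0;0 0 0.25 0 0 0;0 0 0.25 0 0 0;0 0 0.25 0 0 0;0 0 0 0 0 0")

```text
t: 14.1
tcp_pos: [468.0, -320.1, 67.4]
ee_rot: [-0.005, 0.63, 0.776, -0.0]
contact_force: [-0.4, 0.7, -3.5]
grip_width: 0.37
grasp_force: 24.7
```

```bash
python3 - <<'E'
from h import *
s=state(); T=(471.7,-323.2,np.radians(12)); print(loc(T,s["tcp_pos"]),s["grasp_force"],s["contact_force"])
im=get_image("scene"); m=cv2.resize(im[130:250,200:350],None,fx=3,fy=3)
w=cv2.resize(get_image("wrist"),(400,300)); o=np.zeros((360,850,3),np.uint8); o[:,:450]=m; o[:300,450:]=w; cv2.imwrite("pics/tray.png",o)
E
```

```text
[-2.9  3.8 67.4] 24.676429331302643 [-0.39062171  0.6859287  -3.45138112]
```

View pics/tray.png

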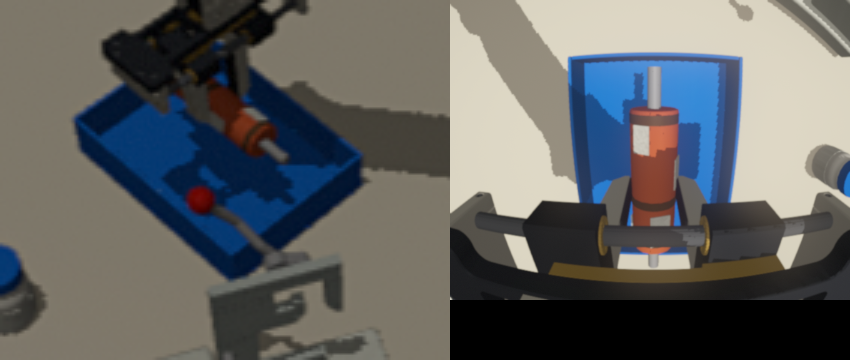

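The roller hangs level over the tray's middle, wholly inside its walls in the wrist view at (655,170). I lower it.

carry_out(moves="0 0 0.2 0 0 0;0 0 0.2 0 0 0;0 0 0.15 0 0 0;0 0 0.08 0 0 0;0 0 0.05 0 0 0;0 0 0.03 0 0 0;0 0 0.03 0 0 0;0 0 0 0 0 0;0 0 0 0 0 0")

```text
t: 14.95
tcp_pos: [471.7, -323.1, -1.3]
ee_rot: [0.001, 0.629, 0.777, 0.0]
contact_force: [-0.3, -0.0, -3.3]
grip_width: 0.368
grasp_force: 24.7
```

carry_out(moves="0 0 0.02 0 0 0;0 0 0 0 0 0;0 0 0 0 0 0")

```text
t: 15.2
tcp_pos: [471.3, -322.7, -3.9]
ee_rot: [0.0, 0.629, 0.777, 0.0]
contact_force: [-0.7, -0.6, -4.0]
grip_width: 0.371
grasp_force: 24.7
```

carry_out(moves="0 0 0.02 0 0 0;0 0 0.01 0 0 0;0 0 0 0 0 0;0 0 0 0 0 0")

```text
t: 15.53
tcp_pos: [471.2, -322.6, -7.2]
ee_rot: [-0.0, 0.629, 0.777, -0.0]
contact_force: [-0.1, -0.5, -3.2]
grip_width: 0.371
grasp_force: 24.7
```

carry_out(moves="0 0 0.02 0 0 0;0 0 0 0 0 0;0 0 0 0 0 0")

```text
t: 15.78
tcp_pos: [471.4, -322.9, -7.9]
ee_rot: [0.0, 0.629, 0.777, 0.0]
contact_force: [-1.4, 1.2, 5.3]
grip_width: 0.374
grasp_force: 25.1
```

carry_out(moves="0 0 0 0 0 0;0 0 0 0 0 0;0 0 0 0 0 0;0 0 0 0 0 0;0 0 -0.1 0 0 0;0 0 -0.3 0 0 0;0 0 -0.3 0 0 0;0 0 -0.3 0 0 0;0 0 -0.3 0 0 0;0 0 -0.2 0 0 0;0 0 0 0 0 0", fingers=0.4)

```text
t: 16.7
tcp_pos: [473.8, -325.2, 146.4]
ee_rot: [0.005, 0.629, 0.777, 0.0]
contact_force: [-0.1, -1.3, 0.5]
grip_width: 0.595
grasp_force: 0.0
```

```bash
python3 - <<'E'
from h import *
s=state(); T=(471.7,-323.2,np.radians(12)); print(s["grip_width"]*93)
s,m,c=wroller((471,-323),0,22,"pics/w5.png"); print(wproj(W(T,[(0,60,22),(0,-60,22)]),s))
plan(451.4,326,220,15)
E
```

```text
55.31353456661587
mask [321 163  19  22 368] [330. 174.] pred [323. 217.]
[[323.32110647 149.64878947]
 [323.50720972 278.86211879]]
t 16.75 tcp [ 472.6 -323.9  143.9] az 12.02 turn -0.0166 shift [ 6.3294  1.4804 -0.7819] tilt 0.35
```

carry_out(moves="0 0 -0.26 0 0 -0.0166;0 0 -0.26 0 0 0;0 0 -0.26 0 0 0;0.37 0.087 0 0 0 0;0.37 0.087 0 0 0 0;0.37 0.087 0 0 0 0;0.37 0.087 0 0 0 0;0.37 0.087 0 0 0 0;0.37 0.087 0 0 0 0;0.37 0.087 0 0 0 0;0.37 0.087 0 0 0 0;0.37 0.087 0 0 0 0;0.37 0.087 0 0 0 0;0.37 0.087 0 0 0 0;0.37 0.087 0 0 0 0;0.37 0.087 0 0 0 0;0.37 0.087 0 0 0 0;0.37 0.087 0 0 0 0;0.37 0.087 0 0 0 0;0.37 0.087 0 0 0 0")

```text
t: 18.42
tcp_pos: [449.9, 324.6, 217.7]
ee_rot: [-0.0, 0.609, 0.793, -0.001]
contact_force: [1.0, -0.2, 0.7]
grip_width: 0.598
grasp_force: 0.0
```

carry_out(moves="0.04 0.004 0 0 0 0;0 0 0 0 0 0;0 0 0 0 0 0")

```text
t: 18.67
tcp_pos: [450.1, 325.9, 217.7]
ee_rot: [0.0, 0.609, 0.793, -0.002]
contact_force: [-0.2, -0.8, -0.6]
grip_width: 0.599
grasp_force: 0.0
```

```bash
python3 - <<'E'
from h import *
s,m,c=wroller((451,326),0,55,"pics/w6.png"); print(np.linalg.norm(s["qd"]))
K=(451.4,326,np.radians(15)); print(wproj(W(K,[(0,60,55),(0,-60,55),(0,60,65),(0,-60,65),(-18,0,55),(18,0,55)]),s).round(1))
print([(r,np.where(m[r])[0][[0,-1]]) for r in range(100,320,15) if m[r].any()])
plan(*K[:2],26,15)
im=get_image("scene"); o=np.zeros((480,800,3),np.uint8); o[:,:500]=cv2.resize(cv2.convertScaleAbs(im[130:234,215:323],alpha=1.3),(500,480)); o[:400,500:]=cv2.resize(get_image("wrist")[100:420,206:446],(300,400)); cv2.imwrite("pics/chk.png",o)
E
```

```text
mask [ 308  154   34  121 3667] [324. 213.] pred [328. 211.]
0.050088031657190675
[[328.  150.9]
 [327.8 267.5]
 [328.  151.5]
 [327.8 271.1]
 [309.8 211.2]
 [346.  211.3]]
[(160, array([309, 341])), (175, array([309, 341])), (190, array([309, 338])), (205, array([309, 338])), (220, array([310, 339])), (235, array([310, 338])), (250, array([310, 340])), (265, array([310, 340]))]
t 18.72 tcp [450.6 324.9 218.2] az 14.88 turn -0.0007 shift [0.0128 0.0136 1.9217] tilt 0.16
```

View pics/chk.png

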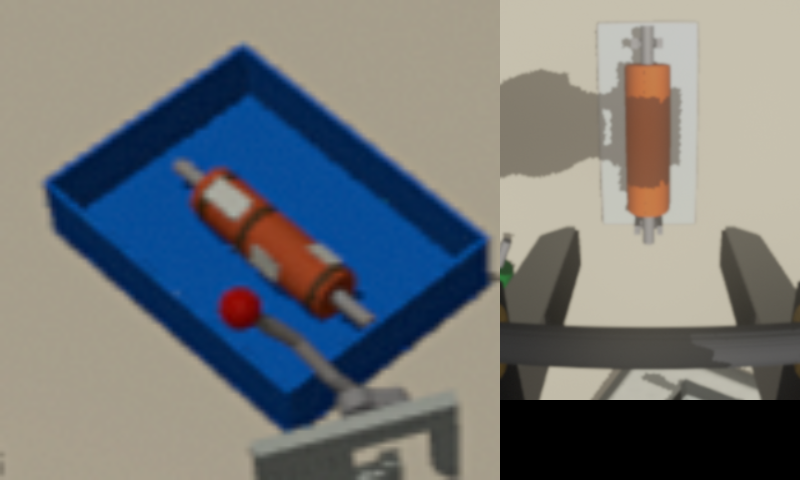

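The soiled roller lies in the tray with the lever open. The clean roller, bright orange on its white rack, is centred between the open fingers. I lower and grip.

carry_out(moves="0 -0.01 0.25 0 0 0;0 0 0.3 0 0 0;0 0 0.3 0 0 0;0 0 0.3 0 0 0;0 0 0.3 0 0 0;0 0 0.25 0 0 0;0 0 0.12 0 0 0;0 0 0.1 0 0 0;0 0 0 0 0 0;0 0 0 0 0 0;0 0 0 0 0 0")

```text
t: 19.73
tcp_pos: [450.7, 327.0, 28.1]
ee_rot: [0.0, 0.609, 0.793, 0.001]
contact_force: [0.5, 0.5, 0.3]
grip_width: 0.603
grasp_force: 0.0
```

carry_out(moves="0 0 0 0 0 0;0 0 0 0 0 0;0 0 0 0 0 0;0 0 0 0 0 0;0 0 0 0 0 0;0 0 0 0 0 0", fingers=1, squeeze=25)

```text
t: 20.23
tcp_pos: [449.0, 326.9, 27.3]
ee_rot: [-0.0, 0.609, 0.793, -0.0]
contact_force: [-1.3, -0.2, 4.3]
grip_width: 0.359
grasp_force: 24.8
```

carry_out(moves="0 0 -0.05 0 0 0;0 0 -0.1 0 0 0;0 0 -0.2 0 0 0;0 0 -0.2 0 0 0;0 0 -0.2 0 0 0;0 0 -0.2 0 0 0;0 0 0 0 0 0;0 0 0 0 0 0")

```text
t: 20.9
tcp_pos: [450.3, 327.2, 122.7]
ee_rot: [0.0, 0.609, 0.793, 0.001]
contact_force: [-0.9, 0.0, -3.8]
grip_width: 0.358
grasp_force: 23.8
```

```bash
python3 - <<'E'
from h import *
s=state(); print(s["grip_width"]*93,s["grasp_force"],s["contact_force"],s["wrist_torque"])
plan(*W(L,(-120,-1,76.6))[0],-14.62)
E
```

```text
33.267456919885966 23.788011074066162 [-0.89228312  0.03675017 -3.77621088] [-0.05279457  0.03607489 -0.00571911]
t 20.9 tcp [450.3 327.2 122.7] az 15.01 turn 0.1646 shift [-2.8819  0.797   0.4609] tilt 0.15
```

carry_out(moves="0 0 0 0 0 0.0329;0 0 0 0 0 0.0329;0 0 0 0 0 0.0329;0 0 0 0 0 0.0329;0 0 0 0 0 0.0329;-0.24 0.0664 0 0 0 0;-0.24 0.0664 0 0 0 0;-0.24 0.0664 0 0 0 0;-0.24 0.0664 0 0 0 0;-0.24 0.0664 0 0 0 0;-0.24 0.0664 0 0 0 0;-0.24 0.0664 0 0 0 0;-0.24 0.0664 0 0 0 0;-0.24 0.0664 0 0 0 0;-0.24 0.0664 0 0 0 0;-0.24 0.0664 0 0 0 0;-0.24 0.0664 0 0 0 0;0 0 0.14 0 0 0;0 0 0.14 0 0 0;0 0 0.14 0 0 0")

```text
t: 22.57
tcp_pos: [453.0, 27.3, 78.4]
ee_rot: [-0.0, 0.792, 0.611, -0.001]
contact_force: [-0.3, -0.1, -3.1]
grip_width: 0.361
grasp_force: 23.8
```

carry_out(moves="0 0 0 0 0 0;0 0 0 0 0 0")

```text
t: 22.73
tcp_pos: [452.6, 27.9, 78.7]
ee_rot: [-0.001, 0.791, 0.611, -0.002]
contact_force: [-0.7, 0.3, -3.0]
grip_width: 0.358
grasp_force: 23.8
```

```bash
python3 - <<'E'
from h import *
s,m,c=wroller((455,20),0,108,"pics/w7.png"); print(loc(L,s["tcp_pos"]),s["grasp_force"],s["contact_force"].round(1))
ex=lambda r0,r1:[(r,np.where(m[r])[0][[0,-1]].tolist()) for r in range(r0,r1,15) if m[r].any()]
print(ex(60,320)); p=loc(L,s["tcp_pos"]); print(wproj(W(L,[(p[0],p[1]+60,p[2]+27.7+8),(p[0],p[1]-60,p[2]+35),(p[0]-18,p[1],p[2]+27.7),(p[0]+18,p[1],p[2]+27.7)]),s).round(1))
plan(*W(L,(-27.7,-1,80))[0],-14.62)
E
```

```text
mask [  289   179    75   183 12643] [326. 269.] pred [334. 307.]
[-122.    -1.8   78.7] 23.82186770439148 [-0.7  0.3 -3. ]
[(180, [302, 346]), (195, [289, 363]), (210, [289, 362]), (225, [289, 362]), (240, [290, 362]), (255, [290, 361]), (270, [291, 360]), (285, [291, 360]), (300, [291, 360]), (315, [291, 360])]
[[325.8 176. ]
 [325.6 393. ]
 [290.4 292.7]
 [361.2 292.9]]
t 22.78 tcp [453.6  28.   79.4] az -14.6 turn 0.0001 shift [ 0.0044  0.9338 -0.007 ] tilt 0.1
```

carry_out(moves="0.015 0 0 0 0 0;0 0.15 0 0 0 0;0 0.2 0 0 0 0;0 0.2 0 0 0 0;0 0.2 0 0 0 0;0 0.13 0 0 0 0;0 0.06 0 0 0 0;0 0 0 0 0 0;0 0 0 0 0 0")

```text
t: 23.53
tcp_pos: [544.6, 6.3, 80.0]
ee_rot: [-0.001, 0.791, 0.612, -0.0]
contact_force: [0.1, 0.1, -3.1]
grip_width: 0.357
grasp_force: 23.8
```

carry_out(moves="0 0 -0.05 0 0 0;0 0 -0.05 0 0 0;0 0 -0.05 0 0 0;0 0 -0.05 0 0 0;0 0 -0.05 0 0 0;0 0 -0.05 0 0 0;0 0 0 0 0 0;0 0 0 0 0 0")

```text
t: 24.2
tcp_pos: [545.4, 6.0, 110.3]
ee_rot: [-0.0, 0.791, 0.612, 0.0]
contact_force: [-0.0, 0.5, -3.3]
grip_width: 0.359
grasp_force: 23.8
```

```bash
python3 - <<'E'
from h import *
s=state(); print(loc(L,s["tcp_pos"]),s["grasp_force"],s["contact_force"].round(1),s["wrist_torque"].round(2))
E
```

```text
[-26.7   0.4 110.3] 23.815330266952515 [-0.   0.5 -3.3] [-0.06  0.07  0.02]
```

carry_out(moves="0 0 -0.05 0 0 0;0 0 -0.05 0 0 0;0 0 -0.05 0 0 0;0 0 -0.05 0 0 0;0 0 -0.03 0 0 0;0 0 0 0 0 0;0 0 0 0 0 0;0 0.05 0 0 0 0;0 0.05 0 0 0 0;0 0.05 0 0 0 0;0 0.05 0 0 0 0;0 0.05 0 0 0 0;0 0 0 0 0 0;0 0 0 0 0 0")

```text
t: 25.37
tcp_pos: [569.8, -0.7, 132.7]
ee_rot: [0.0, 0.791, 0.611, -0.0]
contact_force: [-1.0, -0.1, -2.7]
grip_width: 0.358
grasp_force: 23.8
```

```bash
python3 - <<'E'
from h import *
s=state(); print(loc(L,s["tcp_pos"]),s["grasp_force"],s["contact_force"].round(1),s["wrist_torque"].round(2))
E
```

```text
[ -1.4   0.2 132.7] 23.813465237617493 [-1.  -0.1 -2.7] [-0.06  0.1   0.02]
```

Free so far. I lower it onto the seats: about 10.5 mm, then feel for contact.

carry_out(moves="0 0 0.03 0 0 0;0 0 0.03 0 0 0;0 0 0.03 0 0 0;0 0 0.01 0 0 0;0 0 0 0 0 0;0 0 0 0 0 0")

```text
t: 25.87
tcp_pos: [569.6, -0.4, 122.9]
ee_rot: [0.0, 0.791, 0.612, -0.0]
contact_force: [-0.5, 0.2, -3.4]
grip_width: 0.355
grasp_force: 23.8
```

carry_out(moves="0 0 0.015 0 0 0;0 0 0 0 0 0;0 0 0 0 0 0")

```text
t: 26.12
tcp_pos: [569.9, -0.4, 122.4]
ee_rot: [0.0, 0.791, 0.612, 0.0]
contact_force: [-1.9, 0.2, 4.1]
grip_width: 0.36
grasp_force: 24.7
```

carry_out(moves="0 0 0 0 0 0;0 0 0 0 0 0;0 0 0 0 0 0;0 0 0 0 0 0;0 0 -0.1 0 0 0;0 0 -0.3 0 0 0;0 0 -0.3 0 0 0;0 0 -0.3 0 0 0;0 0 -0.3 0 0 0;0 0 -0.3 0 0 0;0 0 0 0 0 0;0 0 0 0 0 0", fingers=0.46)

```text
t: 27.12
tcp_pos: [570.8, -0.8, 284.0]
ee_rot: [0.002, 0.791, 0.611, 0.002]
contact_force: [0.2, -0.4, -0.8]
grip_width: 0.541
grasp_force: 0.0
```

```bash
python3 - <<'E'
from h import *
s,m,c=wroller(L[:2],0,150,"pics/w8.png"); print(loc(L,s["tcp_pos"]),s["contact_force"].round(1))
print([(r,np.where(m[r])[0][[0,-1]].tolist()) for r in range(120,320,15) if m[r].any()])
print(wproj(W(L,[(0,60,158),(0,-60,158),(-18,0,150),(18,0,150)]),s).round(1))
knobq()
# knob at open: go to behind: lab x 105,y -109, tcp z 228
plan(*W(L,(105,-109,s["tcp_pos"][2]))[0],-14.65)
a=get_image("wrist")[120:320,220:440]; b=get_image("scene")[215:305,265:345]
cv2.imwrite("pics/seat.png",np.hstack([cv2.resize(a,(440,400)),cv2.resize(b,(356,400))]))
E
```

```text
mask [ 305  157   38  132 4828] [324. 220.] pred [326. 218.]
[ -0.4   0.3 284. ] [ 0.2 -0.4 -0.8]
[(165, [305, 342]), (180, [305, 342]), (195, [305, 342]), (210, [305, 342]), (225, [305, 342]), (240, [305, 342]), (255, [307, 341]), (270, [307, 341]), (285, [312, 337])]
[[325.7 153.6]
 [325.6 281.9]
 [306.1 218.4]
 [345.1 218.4]]
knob q []
t 27.22 tcp [ 5.690e+02 -3.000e-01  2.809e+02] az -14.6 turn 0.0003 shift [-1.0936  1.0724 -0.0316] tilt 0.08
```

View pics/seat.png

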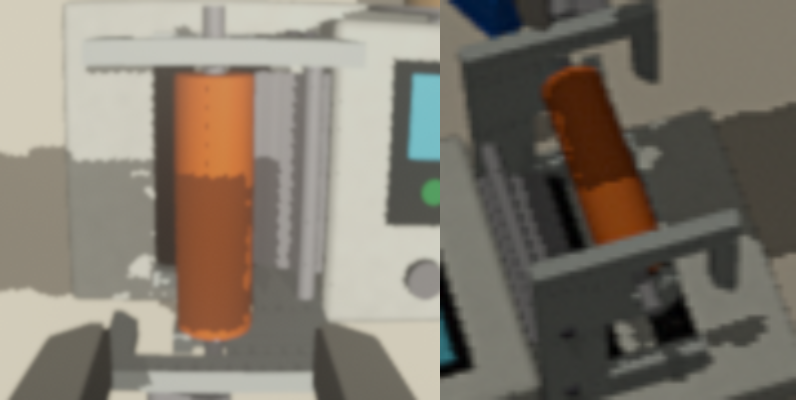

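The clean roller sits straight across both cheeks at cols 305–342 of the wrist picture, 1.8 px from the prediction and the same as the soiled one was. Next I shut the lever from behind.

carry_out(moves="-0.22 0.215 0 0 0 0;-0.22 0.215 0 0 0 0;-0.22 0.215 0 0 0 0;-0.22 0.215 0 0 0 0;-0.21 0.21 0 0 0 0;0 0 0 0 0 0;0 0 0.13 0 0 0;0 0 0.2 0 0 0;0 0 0.2 0 0 0;0 0 0 0 0 0;0 0 0 0 0 0", fingers=1)

```text
t: 28.23
tcp_pos: [644.7, -131.8, 226.7]
ee_rot: [-0.002, 0.791, 0.612, -0.001]
contact_force: [-0.3, 0.2, 0.9]
grip_width: 0.002
grasp_force: 0.0
```

carry_out(moves="0 -0.1 0 0 0 0;0 -0.1 0 0 0 0;0 -0.1 0 0 0 0;0 -0.1 0 0 0 0;0 -0.1 0 0 0 0;0 -0.1 0 0 0 0;0 -0.1 0 0 0 0;0 -0.1 0 0 0 0;0 -0.1 0 0 0 0;0 -0.1 0 0 0 0;0 -0.1 0 0 0 0;0 -0.1 0 0 0 0;0 -0.08 0 0 0 0;0 0 0 0 0 0;0 0 0 0 0 0")

```text
t: 29.48
tcp_pos: [536.8, -104.1, 248.4]
ee_rot: [0.015, 0.791, 0.612, 0.016]
contact_force: [-4.0, 4.0, 62.5]
grip_width: 0.007
grasp_force: 22.1
```

```bash
python3 - <<'E'
from h import *
s=state(); print(loc(L,s["tcp_pos"]),s["contact_force"].round(1)); knobq()
E
```

```text
[  -7.1 -108.2  248.4] [-4.   4.  62.5]
knob q []
```

carry_out(moves="0 0 -0.3 0 0 0;0 0 -0.3 0 0 0;0 0 -0.2 0 0 0;0 0 0 0 0 0")

```text
t: 29.87
tcp_pos: [525.0, -101.9, 315.1]
ee_rot: [0.005, 0.791, 0.611, 0.005]
contact_force: [0.6, -0.5, -0.5]
grip_width: 0.005
grasp_force: 0.0
```

```bash
python3 - <<'E'
from h import *
s=state(); print(loc(L,s["tcp_pos"]),s["contact_force"].round(1)); im=knobq()
cv2.imwrite("pics/jam.png",np.hstack([cv2.resize(im[160:310,240:360],(400,500)),cv2.resize(get_image("wrist")[80:400,170:426],(400,500))]))
E
```

```text
[ -19.1 -109.1  315.1] [ 0.6 -0.5 -0.5]
knob q [(np.float64(0.42), np.float64(0.2), [291, 183, 5, 6, 19])]
```

View pics/jam.png

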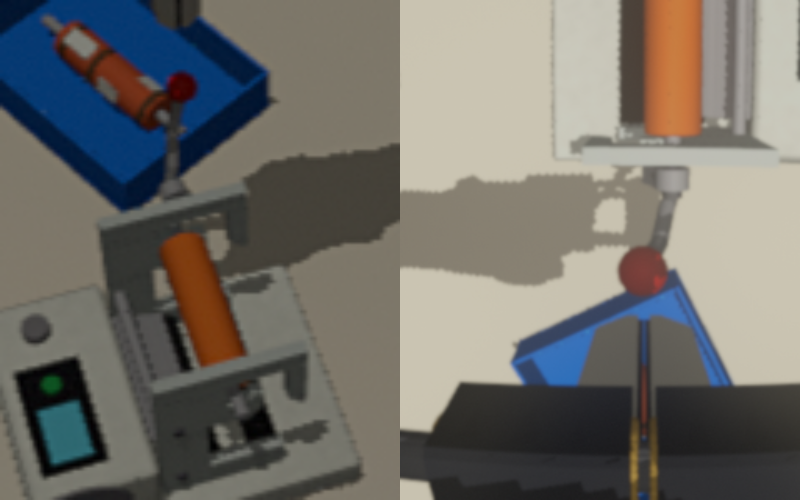

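The fingers rode up and the lever stopped at about q 0.42, with the knob at (180,87) in the left panel. The clean roller still looks seated. I'll retry from behind in small steps and watch the force.

carry_out(moves="0 0.25 0 0 0 0;0 0.25 0 0 0 0;0 0 0 0 0 0;0 0 0.25 0 0 0;0 0 0.25 0 0 0;0 0 0.25 0 0 0;0 0 0.12 0 0 0;0 0 0 0 0 0;0 0 0 0 0 0")

```text
t: 30.72
tcp_pos: [569.2, -112.9, 220.4]
ee_rot: [-0.001, 0.791, 0.611, -0.001]
contact_force: [-0.1, -0.6, 1.2]
grip_width: 0.007
grasp_force: 0.0
```

carry_out(moves="0 -0.07 0 0 0 0;0 -0.07 0 0 0 0;0 -0.07 0 0 0 0;0 -0.05 0 0 0 0;0 -0.03 0 0 0 0;0 0 0 0 0 0")

```text
t: 31.22
tcp_pos: [541.8, -105.8, 222.1]
ee_rot: [0.0, 0.791, 0.612, 0.0]
contact_force: [-0.8, -0.5, 0.7]
grip_width: 0.003
grasp_force: 0.1
```

```bash
python3 - <<'E'
from h import *
s=state(); print(loc(L,s["tcp_pos"]),s["contact_force"].round(1),s["grasp_force"]); im=knobq()
E
```

```text
[  -1.9 -108.6  222.1] [-0.8 -0.5  0.7] 0.08576993364840746
knob q []
```

carry_out(moves="0 -0.03 0 0 0 0;0 -0.03 0 0 0 0;0 0 0 0 0 0")

```text
t: 31.52
tcp_pos: [536.2, -104.2, 221.4]
ee_rot: [-0.0, 0.791, 0.612, 0.0]
contact_force: [1.6, -0.7, -1.0]
grip_width: 0.014
grasp_force: 0.6
```

```bash
python3 - <<'E'
from h import *
s=state(); print(loc(L,s["tcp_pos"]),s["contact_force"].round(1),s["grasp_force"]); im=get_image("scene"); w=get_image("wrist")
h=cv2.cvtColor(im,cv2.COLOR_BGR2HSV); m=cv2.inRange(h,(0,150,50),(6,255,255))|cv2.inRange(h,(172,150,50),(180,255,255)); m[:160]=0;m[215:]=0;m[:,:255]=0;m[:,325:]=0
print(np.argwhere(m).mean(0)[::-1] if m.any() else None,m.sum()/255)
for q_ in(0,.1,.2,.3,.4,.5,.6): print(q_,proj("scene",W(L,(-88*np.cos(q_+.96),-109,186.5+88*np.sin(q_+.96)))).round(1),wproj(W(L,(-88*np.cos(q_+.96),-109,186.5+88*np.sin(q_+.96))),s).round())
h=cv2.cvtColor(w,cv2.COLOR_BGR2HSV); m=cv2.inRange(h,(0,130,40),(6,255,255))|cv2.inRange(h,(172,130,40),(180,255,255)); m[:,:180]=0;m[:200]=0
n,_,st,ce=cv2.connectedComponentsWithStats(m); print([(st[i].tolist(),ce[i].round()) for i in range(1,n) if st[i][4]>60])
E
```

```text
[  -7.8 -108.5  221.4] [ 1.6 -0.7 -1. ] 0.5565669760107994
[291.80357143 183.60714286] 56.0
0 [[306.9 185.8]] [[239. 301.]]
0.1 [[303.8 185.3]] [[252. 305.]]
0.2 [[300.6 185.1]] [[267. 310.]]
0.3 [[297.1 185.1]] [[284. 313.]]
0.4 [[293.6 185.4]] [[302. 316.]]
0.5 [[289.9 186. ]] [[322. 317.]]
0.6 [[286.3 186.7]] [[341. 318.]]
[([248, 294, 40, 33, 1093], array([268., 311.]))]
```

carry_out(moves="0 -0.03 0 0 0 0;0 -0.03 0 0 0 0;0 0 0 0 0 0")

```text
t: 31.87
tcp_pos: [530.1, -102.7, 221.4]
ee_rot: [-0.0, 0.791, 0.612, -0.0]
contact_force: [1.3, 0.0, -0.7]
grip_width: 0.008
grasp_force: 0.6
```

```bash
cat >> h.py <<'E'
def wq():
    s=state(); w=get_image("wrist"); h=cv2.cvtColor(w,cv2.COLOR_BGR2HSV); m=cv2.inRange(h,(0,130,40),(6,255,255))|cv2.inRange(h,(172,130,40),(180,255,255)); m[:,:180]=0;m[:200]=0
    n,_,st,ce=cv2.connectedComponentsWithStats(m); i=1+st[1:,4].argmax(); qs=np.arange(-.05,1.3,.01)
    d=np.linalg.norm(wproj(W(L,np.c_[-88*np.cos(qs+.96),qs*0-109,186.5+88*np.sin(qs+.96)]),s)-ce[i],axis=1)
    print(loc(L,s["tcp_pos"]),s["contact_force"].round(1),"q",qs[d.argmin()].round(2),d.min().round(1),st[i])
E
python3 -c "
from h import *
wq()"
```

```text
[ -14.  -108.6  221.4] [ 1.3  0.  -0.7] q 0.13 2.8 [ 249  292   40   35 1141]
```

carry_out(moves="0 -0.03 0 0 0 0;0 -0.02 0 0 0 0;0 0 0 0 0 0")

```text
t: 32.17
tcp_pos: [525.4, -101.6, 221.5]
ee_rot: [-0.0, 0.791, 0.612, -0.0]
contact_force: [1.2, -0.7, -1.0]
grip_width: 0.003
grasp_force: 0.7
```

```bash
python3 -c "
from h import *
wq()"
```

```text
[ -18.9 -108.7  221.5] [ 1.2 -0.7 -1. ] q 0.07 4.1 [ 251  290   39   37 1180]
```

carry_out(moves="0 -0.02 0 0 0 0;0 -0.02 0 0 0 0;0 0 0 0 0 0")

```text
t: 32.47
tcp_pos: [521.6, -100.6, 221.5]
ee_rot: [-0.0, 0.791, 0.612, -0.0]
contact_force: [2.0, 0.2, -1.8]
grip_width: 0.004
grasp_force: 0.9
```

```bash
python3 -c "
from h import *
wq()"
```

```text
[ -22.8 -108.7  221.5] [ 2.   0.2 -1.8] q 0.02 5.1 [ 252  288   38   39 1194]
```

carry_out(moves="0 -0.02 0 0 0 0;0 -0.02 0 0 0 0;0 0 0 0 0 0")

```text
t: 32.77
tcp_pos: [517.6, -99.5, 221.6]
ee_rot: [-0.0, 0.791, 0.612, -0.0]
contact_force: [2.1, 0.1, 0.2]
grip_width: 0.004
grasp_force: 0.7
```

```bash
python3 -c "
from h import *
wq()"
```

```text
[ -26.9 -108.7  221.6] [2.1 0.1 0.2] q -0.03 5.9 [ 254  286   38   41 1193]
```

carry_out(moves="0 -0.02 0 0 0 0;0 0 0 0 0 0;0 0 0 0 0 0")

```text
t: 33.07
tcp_pos: [515.8, -99.1, 221.5]
ee_rot: [-0.0, 0.791, 0.612, -0.0]
contact_force: [0.5, -1.0, -0.7]
grip_width: 0.005
grasp_force: 0.6
```

carry_out(moves="0 -0.02 0 0 0 0;0 0 0 0 0 0;0 0 0 0 0 0")

```text
t: 33.32
tcp_pos: [514.3, -98.7, 221.7]
ee_rot: [0.0, 0.791, 0.612, 0.0]
contact_force: [2.1, 0.3, 1.3]
grip_width: 0.006
grasp_force: 1.0
```

carry_out(moves="0 -0.02 0 0 0 0;0 0 0 0 0 0;0 0 0 0 0 0")

```text
t: 33.57
tcp_pos: [514.1, -98.6, 222.1]
ee_rot: [0.002, 0.791, 0.612, 0.001]
contact_force: [5.3, -1.1, -1.2]
grip_width: 0.007
grasp_force: 2.1
```

carry_out(moves="0 -0.02 0 0 0 0;0 0 0 0 0 0;0 0 0 0 0 0")

```text
t: 33.82
tcp_pos: [513.9, -98.5, 222.6]
ee_rot: [0.004, 0.791, 0.612, 0.003]
contact_force: [7.6, -1.7, -1.0]
grip_width: 0.009
grasp_force: 2.9
```

```bash
python3 -c "
from h import *
wq()"
```

```text
[ -30.7 -108.6  222.6] [ 7.6 -1.7 -1. ] q -0.05 6.8 [ 258  284   35   41 1073]
```

The lever is at its stop: the force rises and the motion has ended. I back off, rise and check.

carry_out(moves="0 0.1 0 0 0 0;0 0.3 0 0 0 0;0 0.3 0 0 0 0;0 0 -0.3 0 0 0;0 0 -0.3 0 0 0;0 0 -0.3 0 0 0;0 0 -0.2 0 0 0;0 0 0 0 0 0;0 0 0 0 0 0")

```text
t: 34.62
tcp_pos: [577.2, -115.3, 331.8]
ee_rot: [-0.0, 0.791, 0.611, -0.0]
contact_force: [-0.7, 0.8, -0.5]
grip_width: 0.004
grasp_force: 0.0
```

```bash
python3 - <<'E'
from h import *
s=state(); print(loc(L,s["tcp_pos"]),s["t"]); im=knobq()
w=get_image("wrist"); s=state()
h=cv2.cvtColor(w,cv2.COLOR_BGR2HSV); m=cv2.inRange(h,(2,130,60),(20,255,255)); n,_,st,ce=cv2.connectedComponentsWithStats(m); print([(st[i].tolist()) for i in range(1,n) if st[i][4]>300])
print(wproj(W(L,[(-2,60,158),(-2,-60,158),(-20,0,150),(16,0,150)]),s).round())
for n in("amber_bottle","pill_jar","spray_bottle"): print(n,[np.round(d["bbox"]).tolist() for d in find_in("scene",n)[:1]])
cv2.imwrite("pics/end.png",np.hstack([cv2.resize(im[130:310,200:344],(400,500)),cv2.resize(w[0:360,120:408],(400,500))]))
E
```

```text
[  34.8 -108.9  331.8] 34.6167
knob q []
[[273, 45, 36, 121, 4138], [0, 167, 52, 98, 2084], [201, 227, 24, 25, 465], [94, 411, 358, 42, 7610]]
[[290.  44.]
 [291. 162.]
 [273. 103.]
 [309. 102.]]
amber_bottle [[318.0, 383.0, 340.0, 410.0]]
pill_jar [[189.0, 208.0, 213.0, 242.0]]
spray_bottle [[337.0, 411.0, 367.0, 452.0]]
```

View pics/end.png

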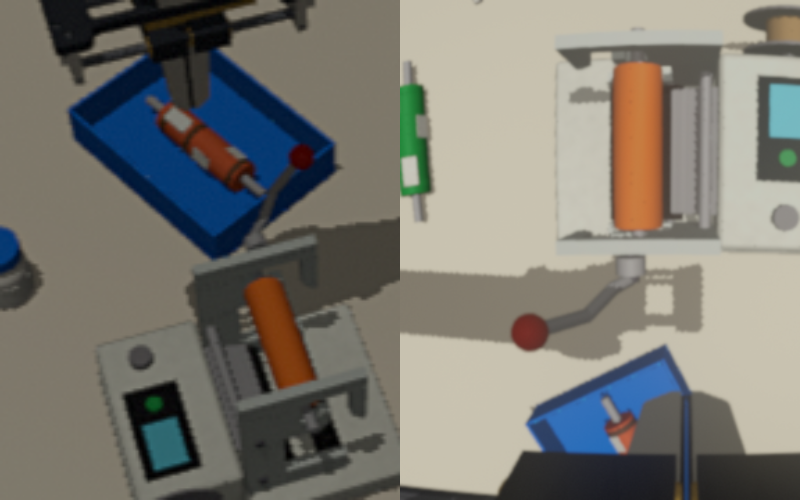

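The knob is back at (308.7,186.5) in the scene picture (prediction for shut: 306.9,185.8). The clean roller is on its seats, the soiled one is in the tray, and the bottles and jar haven't moved. Handing in.

```bash
python3 -c "
from cell import *
print(close_job())"
```

```text
the job is handed in; nothing more can be done
None
```

The job is handed in at about 35 s: last pictures show the clean roller seated, lever shut, soiled roller in the tray and bystanders unmoved, but no verdict came back, and my first lever-shutting push overran the stop, with 62 N read at the wrist for a moment.

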